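# Clip the parts box down and draw off its deep lid

## Robot

A 6-joint arm with a two-finger parallel gripper is mounted at the origin on the work surface. World frame = base frame: x ahead of the robot, y to its left, z up, the work surface at z = 0. Lengths are in m, angles in degrees, forces in N, time in s.
With the tool pointing down it reaches from about 0.4 to 0.825 m from the base axis. Payload 7 kg.
Tool frame: the origin (TCP) lies between the finger pads; the fingertips stand 22 mm ahead of it and the grasp point (between the pads) lies 3 mm ahead of it; z points along the fingers, y is the direction in which the jaws open and shut (so a half turn about z gives the same grasp; the last joint's range is limited). The gripper opens to 88 mm and grips with 3 to 60 N. Pads are 19 mm wide; open, the fingers measure 130 mm over their backs; the gripper's body (78 mm by 193 mm) begins 47 mm behind the grasp point.
Start: joints at [85.434, 20.546, 0.682, 0, -70.136, -16.507], TCP at [0.243, 0.63, 0.249] pointing down, gripper open.
Joint ranges: [-176.03, 176.03], [-82.01, 121.73], [-58.28, 71.71], [-173.87, 95.51], [-174.79, -0.11], [-173.66, 173.66]. Speed limits (degrees/s): [136.94, 136.94, 172.46, 180, 180, 180].

## Interface

Orientations are given as [roll, pitch, yaw] about the fixed x, y, z axes, in that order (R = Rz(yaw) Ry(pitch) Rx(roll)).
In Python, from plant import telemetry, cams, r gives the robot as it stands.
- The arm moves only by the tool carry_out, never from a script. Its argument "commands" is one flat list of numbers, 5 for each row, row after row: the shift along the world's x, y, z as a fraction of full scale, then the turn about the world's z as a fraction of full scale, then the gripper's target within -1 to 1 (shut at 1, half-way at 0, fully open at -1). In form: [x, y, z, turn, claw, x, y, z, turn, claw, ...]. A call has 1 to 8 rows; each row shifts and turns the commanded pose from where the row before left it; what a row does not reach is not made up. Full scale, the value 1, is 0.04 m for a shift and 4 degrees for a turn. A row lasts 1/10 s, in which the tool goes at most 50 mm and 8.59 degrees, less where a joint would pass 70% of its speed; a pose out of reach is approached as far as the arm can. A call with a number of a shift or a turn outside -1 to 1 is refused whole. A call with a gripper value outside its range is refused whole. The fingers move at their own pace and stop on an object; "grip_force" is the grip in N (left out, the last holds). Time passes only in rows, so rows that do not move let the fingers close. It gives the time, the measured TCP pose, the force and the opening at its end, in the units of the state.
- telemetry.get_state(): the state, without advancing time (a new reading comes with each control period).
- cams.capture(name): name is "scene" or "top" or "wrist"; returns a dict with "frame" (384x512x3 uint8, red, green, blue), "camera_matrix" (3x3 intrinsics, pixels), "camera_from_world" (4x4, takes a point from world to camera coordinates); the wrist camera has in their place "mount" (4x4, takes a point from camera to tool coordinates, whose origin is the TCP and whose axes are the flange's). Camera axes: x right, y down, z forward; pixel columns grow to the right and rows downward; lengths in m; the calibration is good to about 2 mm. A picture is of the moment at which its call begins: read the wrist's pose just before it. There is no depth.
- r.close_job(): hands the job in, once; it reports no verdict.
The state is a dict: "time_s": time; "joints": joint angles; "qd": joint speeds; "joint_torque": joint torques, N m; "tcp_pos": TCP position; "eef_rot": TCP orientation; "contact_force": force on the tool from outside, world axes, zero at the start; "moment": the same for the moment, N m; "gripper_width": finger opening in m.
Only numpy, scipy, OpenCV 4.12 (cv2) and the standard library are available. Lean on these libraries where they do the work, as an engineer would, in place of code of your own. Each camera call takes 0.05 s, during which the arm holds its last target. There are 200 camera calls.

## Task

The parts box stands in the wooden cradle with its tight, deep lid on. Fold both of the cradle's steel clips fully down over the ends of the box's foot plate so that they hold the box down, then draw the lid straight up off the box without the box coming up out of the cradle, and set the lid down flat, open side down, in the shallow blue tray: put it down, do not drop it. Leave the clips folded down and everything else on the bench where it is.

Things in the scene. Friction and masses are not known exactly. Their poses are not given: they have to be found in the camera images.
- cradle: plywood cradle fixed to the bench, 90 (x) x 270 (y) mm, y its long axis. Origin: centre of its underside, on the bench (height 0); z up. The box stands on its floor, 12 mm up, between side rails 18 mm high. At y = +118 and -118 mm, 26 mm up, are the hinge lines (along x) of two steel clips. It lies on the left or the right half of the bench, turned up to 0.35 rad; the tray on the other half.
- clip_a (a joint): hinge angle of the clip at the cradle's +y end: 0 = folded flat over the foot plate (fully down, hard stop); 1 to 1.5 = standing up, as found. A steel plate 56 mm wide (x), 6 mm thick, reaching 50 mm inwards from the hinge; folded, its top is 29 mm above the bench and its tip 6 mm short of the lid. Stiff (0.3 N m, about 8 N at 40 mm), stays where left. Push it over from outside, then press it down.
- clip_b (a joint): the same for the identical clip at the cradle's -y end.
- clip_a_tip (a point): middle of the free edge of clip_a, halfway through its 6 mm thickness, 50 mm from its hinge line.
- clip_b_tip (a point): middle of the free edge of clip_b, likewise.
- box_base: base of the grey plastic parts box: a foot plate 62 (x) x 204 (y) x 10 mm and on it an open neck 49 x 115 mm, 55 mm high, holding three bearings; about 0.24 kg. Loose in the cradle (about 2 mm play). Origin: centre of its underside, 12 mm above the bench; axes as the cradle's.
- lid: deep grey plastic lid over the whole neck: 58 (x) x 124 (y) x 62 mm high, walls 3 mm, flat labelled top, 0.12 kg. Origin: centre of its open lower rim; axes as the base's. At first its rim is 22 mm, its top 84 mm above the bench. Two sprung pads in the neck's ends hold it with 6 to 10 N of friction, more than the box weighs; off after 55 mm of lift. Grasp it by its long sides (58 mm across).
- lid_tray: shallow blue plastic tray fixed to the bench, 170 (x) x 220 (y) x 30 mm, walls and floor 5 mm. Origin: centre of its underside on the bench; y its long axis. Empty.
- jar: closed round jar, 44 mm across, 60 mm tall, standing between cradle and tray; leave it alone. Origin: its underside
- tape_roll: clear tape roll lying flat, 100 mm across, 48 mm high; leave it alone. Origin: its underside
- scanner: hand-held bar scanner lying down, 180 mm long, 40 mm high, at the right; leave it alone. Origin: its underside
- wrench: steel wrench 170 mm long lying flat at the left; leave it alone. Origin: its underside
Things that resemble listed ones, but are neither listed nor needed, are in the scene too. Leave any yellow look-alike of the lid alone.

How it is judged:
By the outcome, as a careful person would: the job done as asked, in the order asked, and still so for the second after the job is handed in, with the robot touching nothing.
It also fails if it takes over 56 s, if anything falls off the work surface, if the arm or the gripper's body presses on something with over 40 N, if the wrist force passes 120 N, or if a joint passes its speed limit or range.

## Working session

There is one attempt and no reset: what is moved stays moved. The work goes in short steps, Python scripts to look and compute and a tool call to move; the robot and the scene stay as the last step left them, time stands still between calls to the robot, and variables do not carry over. Pictures are saved under pics/ and viewed, about 8 in all and at most 12, crops included, and the job is handed in when it is done.

Besides the shell and the picture viewer there is one more tool, called after ">>>" as name(argument=value, ...), one argument or row to a line, values as JSON. carry_out: Moves the arm, as the interface text tells. Shift numbers are shares of 0.04 m and turn numbers shares of 4 degrees, none past 1 either way. Its arguments: {"type":"object","properties":{"commands":{"type":"array"},"grip_force":{"type":"number"}},"required":["commands"]}

```bash
mkdir -p pics; ls; python3 - <<'E'
from plant import telemetry,cams,r
import cv2,numpy as np
s=telemetry.get_state();print({k:np.round(v,3).tolist() for k,v in s.items()})
for n in("top","scene"):
    c=cams.capture(n);cv2.imwrite(f"pics/{n}0.png",c["frame"][:,:,::-1]);np.savez(f"{n}0.npz",**c);print(n,c["camera_matrix"].round(1).tolist(),c["camera_from_world"].round(3).tolist())
a=[cv2.imread(f"pics/{n}0.png") for n in("top","scene")]
cv2.imwrite("pics/top0x.png",cv2.resize(a[0],(800,600),interpolation=cv2.INTER_CUBIC))
E
```

```text
pics
{'time_s': 0.0, 'joints': [85.434, 20.591, 0.632, -0.019, -70.134, -16.509], 'qd': [-0.048, -0.024, -0.064, 0.084, 0.111, 0.081], 'joint_torque': [0.0, -58.271, 29.305, 6.997, 0.007, -0.0], 'tcp_pos': [0.243, 0.629, 0.248], 'eef_rot': [179.906, -0.009, -21.081], 'contact_force': [0.328, 0.085, 0.344], 'moment': [0.024, 0.008, -0.011], 'gripper_width': 0.087}
top [[500.2, 0.0, 256.4], [0.0, 500.2, 191.4], [0.0, 0.0, 1.0]] [[-0.007, -1.0, 0.016, -0.007], [-0.997, 0.006, -0.081, 0.508], [0.081, -0.016, -0.997, 1.372], [0.0, 0.0, 0.0, 1.0]]
scene [[497.5, 0.0, 251.5], [0.0, 497.5, 193.8], [0.0, 0.0, 1.0]] [[-0.782, 0.623, -0.008, 0.398], [0.425, 0.524, -0.738, -0.173], [-0.456, -0.581, -0.674, 1.637], [0.0, 0.0, 0.0, 1.0]]
```

View pics/top0x.png

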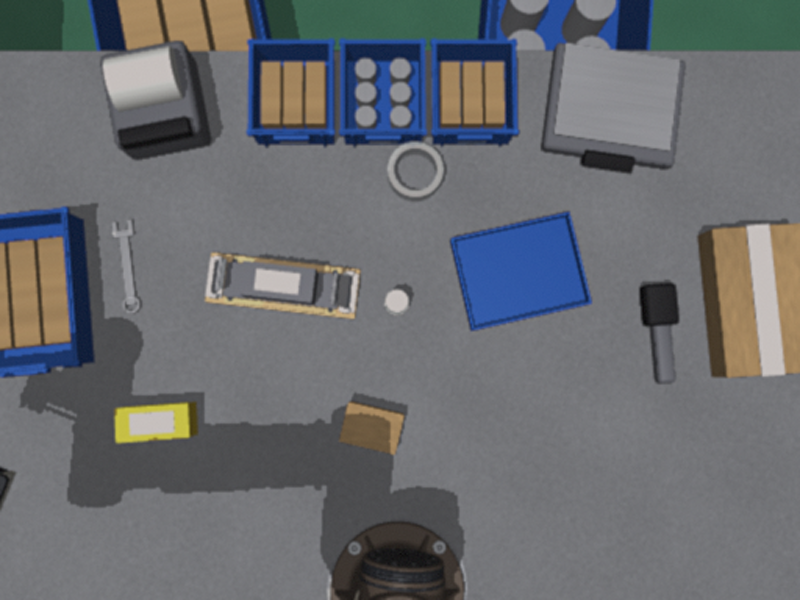

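View pics/scene0.png

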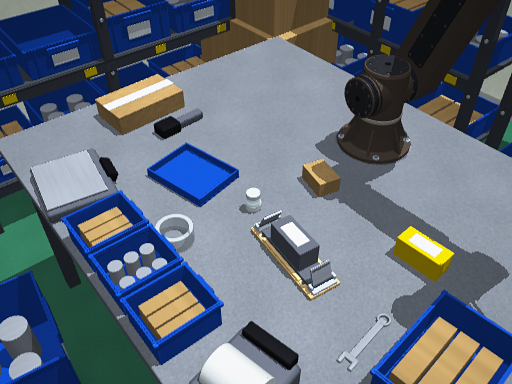

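```bash
cat > h.py <<'E'
import cv2,numpy as np
def ray(c,px,z):
    K,T=c["camera_matrix"],c["camera_from_world"]
    R,t=T[:3,:3],T[:3,3]; o=-R.T@t
    px=np.atleast_2d(px).astype(float)
    d=(np.linalg.inv(K)@np.c_[px,np.ones(len(px))].T).T@R
    return (o+d*((z-o[2])/d[:,2])[:,None])
def rect(c,mask,z):
    "largest blob's outline on plane z: centre, sides, angle of the long side from world y (deg)"
    cs,_=cv2.findContours(mask.astype(np.uint8),0,1); k=max(cs,key=cv2.contourArea)
    p=ray(c,k[:,0]+0.0,z)[:,:2]
    (x,y),(w,h),a=cv2.minAreaRect((p*1000).astype(np.float32))
    b=cv2.boxPoints(((x,y),(w,h),a)); e=max((b[1]-b[0],b[2]-b[1]),key=np.linalg.norm)
    if e[1]<0:e=-e
    return np.round([x,y,w,h,np.degrees(np.arctan2(-e[0],e[1]))],1),k
E
python3 - <<'E'
from h import *
for n in("top","scene"):
    c=np.load(n+"0.npz");f=c["frame"];hsv=cv2.cvtColor(f,cv2.COLOR_RGB2HSV)
    H,S,V=[hsv[...,i].astype(int) for i in range(3)]
    wood=(H<30)&(S>60)&(V>90)
    roi=np.zeros_like(wood)
    if n=="top": roi[150:215,120:240]=1; troi=(slice(125,215),slice(280,390))
    else: roi[210:305,240:350]=1; troi=(slice(140,205),slice(140,245))
    m=(wood&roi).astype(np.uint8)
    pts=np.argwhere(m)[:,::-1]
    hull=cv2.convexHull(pts)
    mm=cv2.fillPoly(np.zeros_like(m),[hull],1)
    for z in(0,.018,.03): print(n,"wood",z,rect(c,mm,z)[0])
    b=np.zeros_like(m);b[troi]=((H>105)&(H<125)&(S>150))[troi]
    for z in(0,.03):print(n,"tray",z,rect(c,b,z)[0])
    l=((S<40)&(V>185)&roi)
    print(n,"label",rect(c,l,.084)[0])
    j=np.zeros_like(m);
    if n=="top": j[180:205,243:265]=((V>150)&(S<40))[180:205,243:265]; print("jar",rect(c,j,.06)[0])
a=np.load("top0.npz")["frame"][150:215,120:270,::-1];b=np.load("scene0.npz")["frame"][175:310,235:355,::-1]
A=cv2.resize(a,(800,347),interpolation=2);B=cv2.resize(b,None,fx=1.85,fy=1.85,interpolation=2)
o=np.zeros((600,800,3),np.uint8);o[:347]=A;o[350:350+B.shape[0],:B.shape[1]]=B;cv2.imwrite("pics/crop1.png",o)
E
```

```text
top wood 0 [536.4 202.7 274.   94.3  -6.8]
top wood 0.018 [534.6 200.2 270.5  93.1  -6.8]
top wood 0.03 [533.4 198.6 268.1  92.3  -6.8]
top tray 0 [ 560.9 -228.4  171.1  223.4   12.4]
top tray 0.03 [ 557.3 -223.3  167.5  218.7   12.4]
top label [534.8 201.5  72.5  33.3  -6.7]
jar [ 5.015e+02 -6.000e-01  3.790e+01  3.530e+01 -3.000e-01]
scene wood 0 [531.7 197.6 277.2  97.3  -6.8]
scene wood 0.018 [542.7 208.5 272.1  95.5  -6.8]
scene wood 0.03 [550.  215.8 268.7  94.3  -6.8]
scene tray 0 [ 548.3 -242.2  195.2  248.3   12.4]
scene tray 0.03 [ 566.1 -210.5  189.2  240.7   12.4]
scene label [534.7 200.7  77.   37.9  -6.4]
```

View pics/crop1.png

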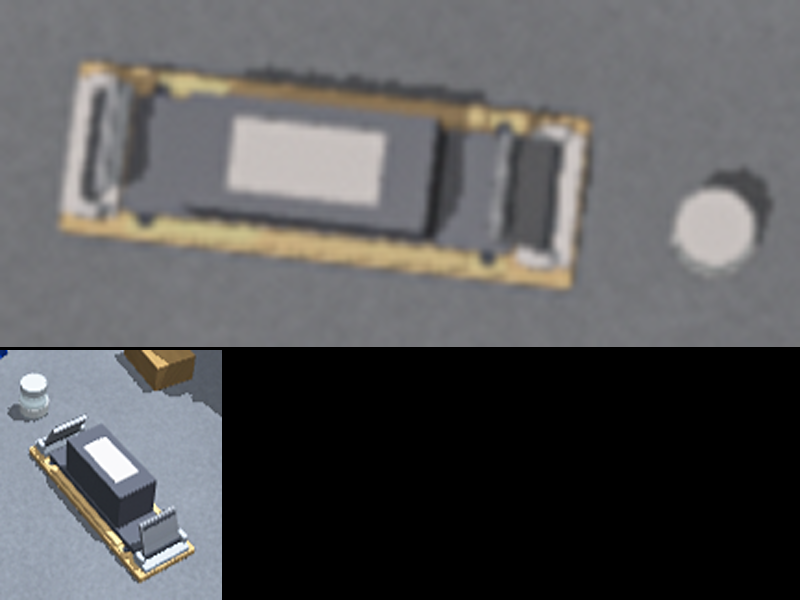

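The top view (800x600 copy) shows the cradle at about (283,285) with both clips standing. The jar is at (397,300), the tray at (520,270), and the yellow decoy at (152,423). The cradle centre is about (0.535, 0.201) with yaw -6.8°. The tray centre is about (0.557, -0.223) with yaw 12.4°. I'm moving to outside clip_a with the jaws along cradle x (yaw -96.8) and closed.

>>> carry_out(
  commands=[0.386,-0.355,-0.11,-0.946,1,0.386,-0.355,-0.11,-0.946,1,0.386,-0.355,-0.11,-0.946,1,0.386,-0.355,-0.11,-0.946,1,0.386,-0.355,-0.11,-0.946,1,0.386,-0.355,-0.11,-0.946,1,0.386,-0.355,-0.11,-0.946,1,0.386,-0.355,-0.11,-0.946,1],
  grip_force=35,
)

```text
time_s: 0.9
tcp_pos: [0.3667, 0.5154, 0.2128]
eef_rot: [180.0, -0.0, -51.5]
contact_force: [0.1, -0.0, -0.9]
gripper_width: 0.0291
```

>>> carry_out(
  commands=[0.386,-0.355,-0.11,-0.946,1,0.386,-0.355,-0.11,-0.946,1,0.386,-0.355,-0.11,-0.946,1,0.386,-0.355,-0.11,-0.946,1,0.386,-0.355,-0.11,-0.946,1,0.386,-0.355,-0.11,-0.946,1,0.386,-0.355,-0.11,-0.946,1,0.386,-0.355,-0.11,-0.946,1],
)

```text
time_s: 1.7
tcp_pos: [0.4901, 0.4019, 0.1776]
eef_rot: [180.0, -0.0, -81.8]
contact_force: [0.6, -0.2, -0.2]
gripper_width: 0.0006
```

>>> carry_out(
  commands=[0.386,-0.355,-0.11,-0.946,1,0.386,-0.355,-0.11,-0.946,1,0.386,-0.355,-0.11,-0.946,1,0.386,-0.355,-0.11,-0.946,1,0,0,0,0,1,0,0,0,0,1],
)

```text
time_s: 2.3
tcp_pos: [0.5515, 0.3453, 0.16]
eef_rot: [180.0, -0.0, -96.8]
contact_force: [0.0, -1.1, 0.2]
gripper_width: 0.0003
```

>>> carry_out(
  commands=[0,0,-0.5,0,1,0,0,-0.5,0,1,0,0,-0.5,0,1,0,0,-0.5,0,1,0,0,0,0,1],
)

```text
time_s: 2.8
tcp_pos: [0.5495, 0.3453, 0.0779]
eef_rot: [179.8, -0.2, -96.7]
contact_force: [0.0, -0.2, -0.3]
gripper_width: 0.0002
```

>>> carry_out(
  commands=[-0.018,-0.157,0,0,1,-0.018,-0.157,0,0,1,-0.018,-0.157,0,0,1,-0.018,-0.157,0,0,1,-0.018,-0.157,0,0,1,-0.018,-0.157,0,0,1,-0.018,-0.157,0,0,1,-0.018,-0.157,0,0,1],
)

```text
time_s: 3.6
tcp_pos: [0.5474, 0.2981, 0.0822]
eef_rot: [-179.8, 0.3, -96.7]
contact_force: [0.7, 7.2, 0.6]
gripper_width: 0.0004
```

>>> carry_out(
  commands=[-0.005,-0.039,-0.09,0,1,-0.005,-0.039,-0.09,0,1,-0.005,-0.039,-0.09,0,1,-0.005,-0.039,-0.09,0,1,-0.005,-0.039,-0.09,0,1,-0.005,-0.039,-0.09,0,1,-0.005,-0.039,-0.09,0,1,-0.005,-0.039,-0.09,0,1],
)

```text
time_s: 4.4
tcp_pos: [0.5458, 0.284, 0.0536]
eef_rot: [-179.8, 0.2, -96.7]
contact_force: [-0.3, 5.6, 6.8]
gripper_width: 0.0004
```

>>> carry_out(
  commands=[0,0,0,0,1],
)

```text
time_s: 4.5
tcp_pos: [0.5455, 0.2839, 0.0531]
eef_rot: [-179.8, 0.2, -96.7]
contact_force: [1.2, 1.8, 3.6]
gripper_width: 0.0003
```

>>> carry_out(
  commands=[0,0,-0.05,0,1,0,0,0,0,1,0,0,0,0,1],
)

```text
time_s: 4.8
tcp_pos: [0.5456, 0.2837, 0.0512]
eef_rot: [-179.8, 0.1, -96.7]
contact_force: [2.0, 0.4, 5.5]
gripper_width: 0.0004
```

>>> carry_out(
  commands=[0,0,-0.05,0,1,0,0,0,0,1,0,0,0,0,1],
)

```text
time_s: 5.1
tcp_pos: [0.5456, 0.2838, 0.0508]
eef_rot: [-179.8, 0.1, -96.7]
contact_force: [-2.6, -0.0, 19.3]
gripper_width: 0.0005
```

>>> carry_out(
  commands=[0,0,-0.03,0,1,0,0,0,0,1,0,0,0.5,0,1,0,0,0.8,0,1,0,0,0.8,0,1,0,0,0.75,0,1,0,0,0,0,1],
)

```text
time_s: 5.8
tcp_pos: [0.5458, 0.2838, 0.1653]
eef_rot: [-179.7, 0.3, -96.7]
contact_force: [0.6, 0.3, 1.0]
gripper_width: 0.0005
```

>>> carry_out(
  commands=[-0.084,-0.705,0,0,1,-0.084,-0.705,0,0,1,-0.084,-0.705,0,0,1,-0.084,-0.705,0,0,1,-0.084,-0.705,0,0,1,-0.084,-0.705,0,0,1,-0.084,-0.705,0,0,1,-0.084,-0.705,0,0,1],
)

```text
time_s: 6.6
tcp_pos: [0.5162, 0.0558, 0.16]
eef_rot: [179.9, -0.0, -96.8]
contact_force: [0.4, 0.1, -0.0]
gripper_width: 0.0004
```

>>> carry_out(
  commands=[0,0,0,0,1,0,0,0,0,1],
)

```text
time_s: 6.8
tcp_pos: [0.5167, 0.0566, 0.1603]
eef_rot: [180.0, -0.0, -96.8]
contact_force: [0.1, -0.1, -0.3]
gripper_width: 0.0005
```

```bash
python3 - <<'E'
from plant import cams
import cv2
a=cams.capture("scene")["frame"][175:310,235:355,::-1]
cv2.imwrite("pics/s1.png",cv2.resize(a,None,fx=4,fy=4,interpolation=2))
E
```

```text
(no output)
```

View pics/s1.png

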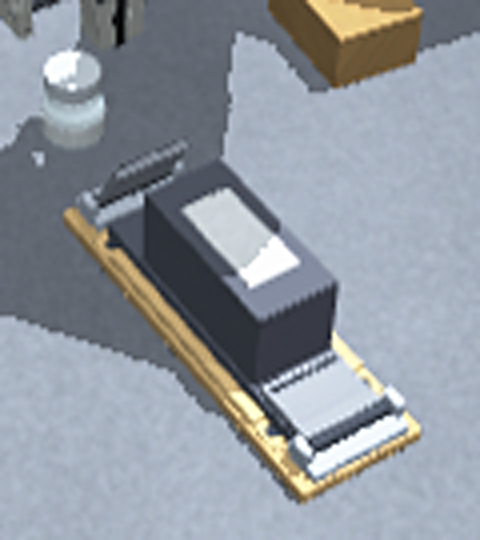

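The crop shows clip_a flat at (325,395) and clip_b still standing at (140,180). Next is clip_b.

>>> carry_out(
  commands=[0,0,-0.5,0,1,0,0,-0.5,0,1,0,0,-0.5,0,1,0,0,-0.5,0,1,0,0,0,0,1],
)

```text
time_s: 7.35
tcp_pos: [0.5156, 0.0575, 0.078]
eef_rot: [179.7, -0.1, -96.7]
contact_force: [-0.7, 0.2, -0.1]
gripper_width: 0.0004
```

>>> carry_out(
  commands=[0.019,0.157,0,0,1,0.019,0.157,0,0,1,0.019,0.157,0,0,1,0.019,0.157,0,0,1,0.019,0.157,0,0,1,0.019,0.157,0,0,1,0.019,0.157,0,0,1,0.019,0.157,0,0,1],
)

```text
time_s: 8.15
tcp_pos: [0.5219, 0.1062, 0.0802]
eef_rot: [179.8, -0.2, -96.8]
contact_force: [-0.8, -8.4, 2.1]
gripper_width: 0.0002
```

>>> carry_out(
  commands=[0.005,0.039,-0.09,0,1,0.005,0.039,-0.09,0,1,0.005,0.039,-0.09,0,1,0.005,0.039,-0.09,0,1,0.005,0.039,-0.09,0,1,0.005,0.039,-0.09,0,1,0.005,0.039,-0.09,0,1,0.005,0.039,-0.09,0,1],
)

```text
time_s: 8.95
tcp_pos: [0.5246, 0.1198, 0.0522]
eef_rot: [180.0, -0.1, -96.7]
contact_force: [-2.5, -4.8, 6.0]
gripper_width: 0.0004
```

>>> carry_out(
  commands=[0,0,-0.06,0,1,0,0,0,0,1,0,0,0,0,1],
)

```text
time_s: 9.25
tcp_pos: [0.5247, 0.12, 0.0509]
eef_rot: [180.0, -0.1, -96.7]
contact_force: [-5.0, -3.6, 17.1]
gripper_width: 0.0007
```

>>> carry_out(
  commands=[0,0,-0.04,0,1,0,0,0,0,1,0,0,0.5,0,1,0,0,0.8,0,-1,0,0,0.8,0,-1,0,0,0.75,0,-1],
)

```text
time_s: 9.85
tcp_pos: [0.525, 0.1206, 0.1635]
eef_rot: [-180.0, 0.0, -96.7]
contact_force: [0.8, 0.4, -1.4]
gripper_width: 0.019
```

>>> carry_out(
  commands=[0.06,0.51,0,0,-1,0.06,0.51,0,0,-1,0.06,0.51,0,0,-1,0.06,0.51,0,0,-1,0,0,0,0,-1,0,0,0,0,-1],
)

```text
time_s: 10.45
tcp_pos: [0.5341, 0.2027, 0.1607]
eef_rot: [179.9, -0.1, -96.7]
contact_force: [0.2, -0.3, 0.6]
gripper_width: 0.0674
```

```bash
python3 - <<'E'
from plant import cams,telemetry
import cv2
from h import *
s=telemetry.get_state();print(s["tcp_pos"],s["eef_rot"],s["gripper_width"])
a=cams.capture("scene")["frame"][140:310,200:370,::-1]
w=cams.capture("wrist")["frame"][:,:,::-1]
o=np.zeros((510,800,3),np.uint8);o[:,:510]=cv2.resize(a,(510,510),interpolation=2);o[:218,510:]=cv2.resize(w,(290,218),interpolation=3)
cv2.imwrite("pics/s2.png",o)
E
```

```text
[0.53413779 0.20274575 0.16068003] [ 1.79914113e+02 -8.24094691e-02 -9.66757221e+01] 0.0673874899268094
```

View pics/s2.png

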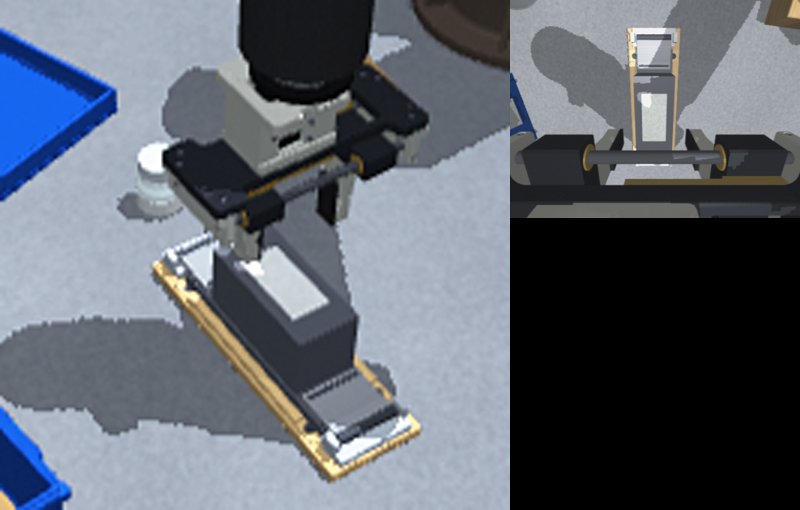

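Both clips look flat at (190,260) and (360,400), and the jaws straddle the lid. Now descending to grasp.

>>> carry_out(
  commands=[0,0,-0.3,0,-1,0,0,-0.3,0,-1,0,0,-0.3,0,-1,0,0,-0.4,0,-1,0,0,-0.4,0,-1,0,0,-0.4,0,-1,0,0,-0.4,0,-1,0,0,0,0,-1],
)

```text
time_s: 11.35
tcp_pos: [0.5329, 0.2004, 0.0587]
eef_rot: [179.8, -0.2, -96.8]
contact_force: [-0.3, 0.1, -0.1]
gripper_width: 0.0878
```

>>> carry_out(
  commands=[0,0,0,0,1,0,0,0,0,1,0,0,0,0,1,0,0,0,0,1,0,0,0,0,1,0,0,0,0,1,0,0,0,0,1,0,0,0,0,1],
)

```text
time_s: 12.15
tcp_pos: [0.5348, 0.202, 0.0623]
eef_rot: [-180.0, 0.0, -96.7]
contact_force: [-2.1, -0.1, 6.1]
gripper_width: 0.0576
```

>>> carry_out(
  commands=[0,0,0.1,0,1,0,0,0.1,0,1,0,0,0.1,0,1,0,0,0.1,0,1,0,0,0.1,0,1,0,0,0.1,0,1],
)

```text
time_s: 12.75
tcp_pos: [0.5342, 0.2016, 0.0858]
eef_rot: [180.0, -0.0, -96.8]
contact_force: [-1.1, -0.6, -9.1]
gripper_width: 0.0578
```

```bash
python3 - <<'E'
from plant import cams
import cv2
a=cams.capture("scene")["frame"][140:310,200:370,::-1]
cv2.imwrite("pics/s3.png",cv2.resize(a,(510,510),interpolation=2))
E
```

```text
(no output)
```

View pics/s3.png

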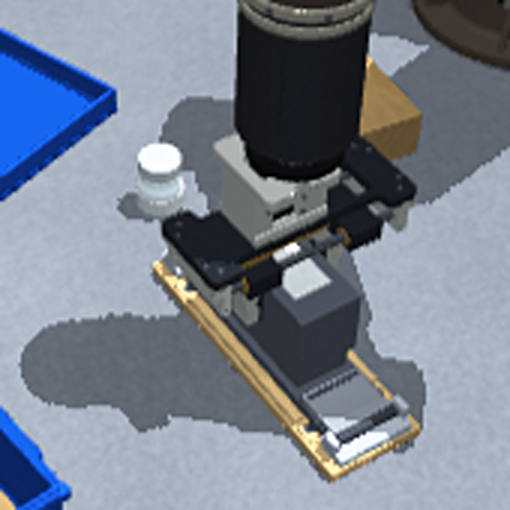

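The lid top is rising at (315,280), clip_a is still flat, and the load is about 9 N. Continuing straight up.

>>> carry_out(
  commands=[0,0,0.15,0,1,0,0,0.15,0,1,0,0,0.15,0,1,0,0,0.15,0,1,0,0,0.15,0,1,0,0,0.15,0,1,0,0,0.15,0,1,0,0,0.15,0,1],
)

```text
time_s: 13.6
tcp_pos: [0.5349, 0.202, 0.1348]
eef_rot: [-179.9, 0.0, -96.7]
contact_force: [0.1, -0.6, -2.1]
gripper_width: 0.0581
```

>>> carry_out(
  commands=[0,0,0.25,0,1,0,0,0.25,0,1,0,0,0.25,0,1,0,0,0.25,0,1,0,0,0,0,1,0,0,0,0,1],
)

```text
time_s: 14.2
tcp_pos: [0.5345, 0.2019, 0.1739]
eef_rot: [-180.0, 0.0, -96.8]
contact_force: [-0.5, 0.3, -0.9]
gripper_width: 0.0578
```

```bash
python3 - <<'E'
from plant import cams
import cv2
a=cams.capture("scene")["frame"][140:310,200:370,::-1]
cv2.imwrite("pics/s4.png",cv2.resize(a,(510,510),interpolation=2))
E
```

```text
(no output)
```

View pics/s4.png

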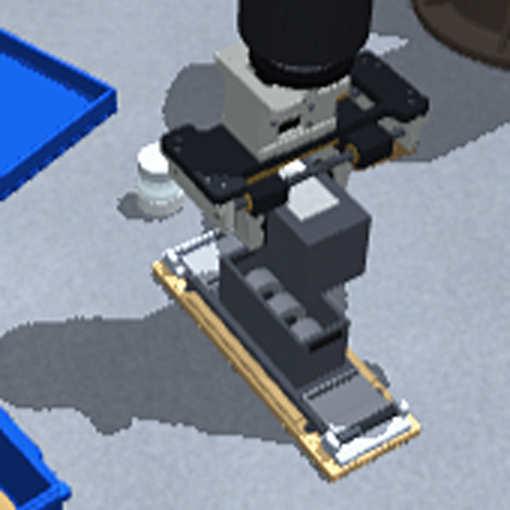

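The lid is clear at (325,235), and the box with its bearings is still seated under both clips. Carrying the lid to the tray.

>>> carry_out(
  commands=[0.028,-0.531,0,0.24,1,0.028,-0.531,0,0.24,1,0.028,-0.531,0,0.24,1,0.028,-0.531,0,0.24,1,0.028,-0.531,0,0.24,1,0.028,-0.531,0,0.24,1,0.028,-0.531,0,0.24,1,0.028,-0.531,0,0.24,1],
)

```text
time_s: 15.05
tcp_pos: [0.5431, 0.031, 0.1731]
eef_rot: [179.9, -0.0, -89.0]
contact_force: [0.1, 0.7, -1.6]
gripper_width: 0.0582
```

>>> carry_out(
  commands=[0.028,-0.531,0,0.24,1,0.028,-0.531,0,0.24,1,0.028,-0.531,0,0.24,1,0.028,-0.531,0,0.24,1,0.028,-0.531,0,0.24,1,0.028,-0.531,0,0.24,1,0.028,-0.531,0,0.24,1,0.028,-0.531,0,0.24,1],
)

```text
time_s: 15.85
tcp_pos: [0.5521, -0.1389, 0.173]
eef_rot: [179.9, 0.0, -81.4]
contact_force: [-0.1, 0.4, -1.0]
gripper_width: 0.058
```

>>> carry_out(
  commands=[0.028,-0.531,0,0.24,1,0.028,-0.531,0,0.24,1,0.028,-0.531,0,0.24,1,0.028,-0.531,0,0.24,1,0,0,0,0,1,0,0,0,0,1,0,0,0,0,1],
)

```text
time_s: 16.55
tcp_pos: [0.5567, -0.2225, 0.1733]
eef_rot: [180.0, 0.0, -77.6]
contact_force: [-0.5, 0.4, -1.1]
gripper_width: 0.0578
```

```bash
python3 - <<'E'
from plant import cams
from h import *
a=cams.capture("scene")["frame"][60:220,110:290,::-1]
t=cams.capture("top")["frame"][100:220,260:400,::-1]
o=np.zeros((360,800,3),np.uint8);o[:,:405]=cv2.resize(a,(405,360),interpolation=2);o[:334,410:]=cv2.resize(t,(390,334),interpolation=2)
cv2.imwrite("pics/s5.png",o)
E
```

```text
(no output)
```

View pics/s5.png

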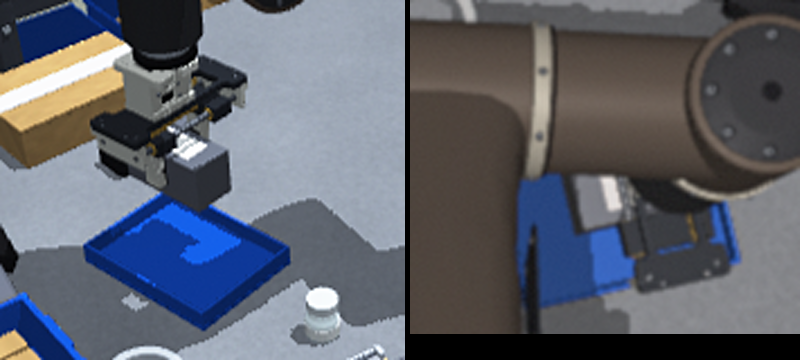

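The lid hangs level over the tray, at (195,175) in the scene crop. Lowering it.

>>> carry_out(
  commands=[0,0,-0.5,0,1,0,0,-0.5,0,1,0,0,-0.5,0,1,0,0,-0.5,0,1,0,0,-0.5,0,1,0,0,-0.3,0,1,0,0,-0.2,0,1,0,0,0,0,1],
)

```text
time_s: 17.45
tcp_pos: [0.5566, -0.2227, 0.053]
eef_rot: [179.9, 0.0, -77.5]
contact_force: [-0.1, -0.3, -1.3]
gripper_width: 0.0574
```

>>> carry_out(
  commands=[0,0,-0.05,0,1,0,0,-0.05,0,1,0,0,0,0,1],
)

```text
time_s: 17.75
tcp_pos: [0.5572, -0.223, 0.0501]
eef_rot: [-180.0, -0.0, -77.6]
contact_force: [0.2, -0.2, -1.0]
gripper_width: 0.0578
```

>>> carry_out(
  commands=[0,0,-0.04,0,1,0,0,0,0,1,0,0,0,0,1],
)

```text
time_s: 18.05
tcp_pos: [0.557, -0.223, 0.0483]
eef_rot: [-180.0, -0.0, -77.6]
contact_force: [0.9, 0.2, -1.6]
gripper_width: 0.0581
```

>>> carry_out(
  commands=[0,0,-0.04,0,1,0,0,0,0,1,0,0,0,0,1],
)

```text
time_s: 18.35
tcp_pos: [0.5569, -0.223, 0.0465]
eef_rot: [180.0, 0.0, -77.6]
contact_force: [-0.1, 0.9, -1.5]
gripper_width: 0.0579
```

>>> carry_out(
  commands=[0,0,-0.03,0,1,0,0,0,0,1,0,0,0,0,1],
)

```text
time_s: 18.65
tcp_pos: [0.5571, -0.223, 0.0454]
eef_rot: [-180.0, -0.0, -77.6]
contact_force: [-0.5, -1.3, 0.0]
gripper_width: 0.0578
```

>>> carry_out(
  commands=[0,0,-0.03,0,1,0,0,0,0,1,0,0,0,0,1],
)

```text
time_s: 18.95
tcp_pos: [0.5571, -0.223, 0.0454]
eef_rot: [-180.0, -0.0, -77.5]
contact_force: [-2.9, 1.5, 9.7]
gripper_width: 0.0577
```

Floor contact at 0.0454 with about 10 N. Relieving slightly and opening.

>>> carry_out(
  commands=[0,0,0.02,0,1,0,0,0,0,-0.6,0,0,0,0,-0.6,0,0,0,0,-0.6,0,0,0,0,-0.6,0,0,0,0,-0.6],
)

```text
time_s: 19.55
tcp_pos: [0.5569, -0.223, 0.0448]
eef_rot: [180.0, 0.0, -77.6]
contact_force: [-0.3, -0.8, 0.6]
gripper_width: 0.0704
```

>>> carry_out(
  commands=[0,0,0.2,0,-0.6,0,0,0.4,0,-0.6,0,0,0.6,0,-0.6,0,0,0.8,0,-0.6,0,0,0.9,0,-0.6,0,0,0.9,0,-0.6],
)

```text
time_s: 20.15
tcp_pos: [0.5567, -0.223, 0.1989]
eef_rot: [-180.0, -0.0, -77.5]
contact_force: [0.5, -0.1, -0.6]
gripper_width: 0.0701
```

>>> carry_out(
  commands=[-0.4,-0.9,0.1,0,-0.6,-0.4,-0.9,0.1,0,-0.6,-0.4,-0.9,0.1,0,-0.6,-0.4,-0.9,0.1,0,-0.6,-0.4,-0.9,0.1,0,-0.6,-0.4,-0.9,0.1,0,-0.6,-0.4,-0.9,0.1,0,-0.6,0,0,0,0,-0.6],
)

```text
time_s: 20.95
tcp_pos: [0.4429, -0.4786, 0.2259]
eef_rot: [180.0, -0.1, -77.8]
contact_force: [-0.7, 0.0, -0.2]
gripper_width: 0.07
```

```bash
python3 - <<'E'
from plant import cams,telemetry
from h import *
c=cams.capture("top");s=cams.capture("scene")["frame"][120:310,130:360,::-1]
o=np.zeros((600,800,3),np.uint8);o[:290,:800]=cv2.resize(c["frame"][110:240,105:463,::-1],(800,290),interpolation=2);o[295:600,:369]=cv2.resize(s,(369,305),interpolation=2)
cv2.imwrite("pics/s6.png",o)
f=c["frame"];hsv=cv2.cvtColor(f,cv2.COLOR_RGB2HSV);S,V=hsv[...,1].astype(int),hsv[...,2].astype(int)
m=np.zeros(S.shape,bool);m[125:215,285:385]=((S<60)&(V>150))[125:215,285:385];print("label@.067",rect(c,m,.067)[0])
m=np.zeros(S.shape,bool);m[140:210,125:232]=0
j=np.zeros(S.shape,bool);j[180:205,243:265]=((V>150)&(S<40))[180:205,243:265];print("jar",rect(c,j,.06)[0])
print(telemetry.get_state()["tcp_pos"])
E
```

```text
label@.067 [ 557.7 -223.5   38.8   77.4   12.5]
jar [500.8  -1.3  42.2  40.3 -45.4]
[ 0.44414316 -0.47576982  0.22522464]
```

View pics/s6.png

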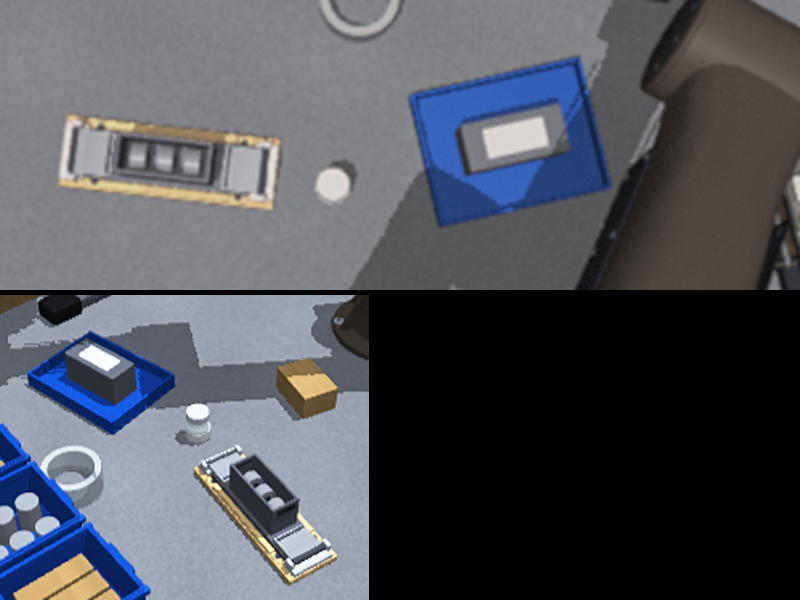

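The final view shows the lid flat and centred in the tray at (515,138). Both clips are down at (92,152) and (245,167), the box with its bearings is seated, and the jar is in place. Handing in.

```bash
python3 -c "
from plant import r
print(r.close_job())"
```

```text
the job is handed in; nothing more can be done
None
```

The job is done and handed in at about 21 s. I folded both clips down, drew the lid straight up off the box, and set it open side down in the blue tray.

- **Clips:** each was pressed to its hard stop with the fingertips about 29 mm above the bench and 17–19 N measured before the last small press. Both look flat in the last pictures.
- **Lid removal:** the pull measured about 9 N partway up. The box stayed seated under the clips with its bearings in it.
- **Lid placement:** it was lowered until it touched the tray floor (about 10 N), the press was eased off, and then the jaws opened. Its label measured at (0.558, -0.224), turned 12.5°. The tray centre is (0.557, -0.223), turned 12.4°.
- **Rest of the bench:** the jar measured within 1 mm of where it started. The gripper was clear at 0.225 m height, touching nothing. I did not re-measure the other bench items, but the arm kept well clear of them.

None of the last checks failed. The one disagreement was early on: the tray's outline in the scene camera came out too large, so I used the top camera's fit instead.

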